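# Run the probe carriage round the bent guide rod of a test jig

## Robot

A 6-joint arm with a two-finger parallel gripper is mounted at the origin on the work surface. World frame = base frame: x ahead of the robot, y to its left, z up, the work surface at z = 0. Lengths are in m, angles in rad, forces in N, time in s.
With the tool pointing down it reaches from about 0.275 to 0.975 m from the base axis. Payload 8.4 kg.
Tool frame: the origin (TCP) lies midway between the tips of the shut fingers; the grasp point (between the pads) lies 19 mm behind it; z points along the fingers, y is the line along which they close (so a half turn about z gives the same grasp; the last joint's range is limited). The gripper opens to 92 mm and grips with 3 to 60 N. Pads are 20 mm wide; open, the fingers measure 128 mm over their backs; the gripper's body (75 mm by 189 mm) begins 69 mm behind the grasp point.
Start: joints at [1.105, 0.353, 1.633, -0, 1.155, -0.002], TCP at [0.28, 0.559, 0.215] pointing down, gripper open.
Joint ranges: [-2.63, 2.63], [-0.92, 2.1], [0.06, 2.66], [-1.3, 4.44], [0, 2.69], [-3.02, 3.02]. Speed limits (rad/s): [2.22, 2.22, 2.79, 3.14, 3.14, 3.14].

## Interface

Orientations are given as a unit quaternion [w, x, y, z].
In Python, from workcell import arm, cams gives the robot as it stands.
- The arm moves only by the shell command python3 -m pendant 'ROWS' [FORCE]. ROWS is a JSON list of rows, 1 to 10 of them, each an object with the fields finger_gap (the finger opening in m), d (a list: dx, dy, dz in fractions of the full range, 1 being 75 cm), rot (a list: a rotation vector rx, ry, rz in fractions of the full range, 1 being 2 rad); a field left out counts as zero (the opening has to be given); each row is the pose to reach, as a shift and turn from the pose commanded when the command began, along the tool's axes at that moment; what a row does not reach only later rows make up. A row lasts 1/8 s, in which the tool goes at most 0.0625 m and 0.188 rad, less where a joint would pass 70% of its speed; a pose out of reach is approached as far as the arm can. The fingers move at their own pace and stop on an object; FORCE is the grip in N (left out, the last holds). Time passes only in rows, so rows that do not move let the fingers close. It prints the time, the measured TCP pose, the force, the opening and the grip force at its end. Shift and turn numbers lie between -1 and 1, and a call with a number outside is refused. Input that does not fit is refused with a message, and nothing moves.
- arm.get_state(): the state, without advancing time (a new reading comes with each control period).
- cams.snapshot(name): name is "scene" or "top" or "wrist"; returns (picture, depth): 420x560x3 uint8, blue, green, red; 420x560 float32, m along the optical axis (not along the pixel's ray), 0 where there is no reading.
- cams.camera_model(name): a dict with "K" (3x3 intrinsics, pixels), "k1" (the pictures are not rectified: a ray, as slopes to the right and down, at radius r is drawn at 1 + k1 r^2 times it, then the intrinsics apply), "position" and "rotation" of the camera in the world. Camera axes: x right, y down, z forward; pixel columns grow to the right and rows downward; lengths in m; the calibration is good to about 2 mm. A picture is of the moment at which its call begins: read the wrist's pose just before it. camera_model takes no time and is no camera call; for the wrist camera it gives the pose at the moment of the call.
- arm.close_job(): hands the job in; it is judged then, once.
The state is a dict: "t": time; "joint_positions": joint angles; "qd": joint speeds; "tau": joint torques, N m; "position": TCP position; "tcp_rot": TCP orientation; "wrist_force": force on the tool from outside, world axes, zero at the start; "wrist_torque": the same for the moment, N m; "grip_width": finger opening in m; "grasp_force": force on a finger pad.
Only numpy, scipy, OpenCV 4.12 (cv2) and the standard library are available. Lean on these libraries where they do the work, as an engineer would, in place of code of your own. Each camera call takes 0.05 s, during which the arm holds its last target. There are 200 camera calls.

## Task

Thread the bored probe carriage onto the free end of the bent steel guide rod, with its brass probe on the inside of the bend, and slide it round the bend, turning it with the rod by feel so that it never binds or strains. Bring it fully home against the stop collar, press it there lightly for a moment without shifting the collar, then let go and leave it on the rod; leave everything else alone.

Things in the scene. Friction and masses are not known exactly. Their poses are not given: they have to be found in the camera images.
- jig: Fixed test jig, varied in place and yaw: grey-painted plate 200 x 210 x 8 mm carrying a steel-cased unit, a dark steel post (34 x 44 mm, 70 mm tall, at x -86, y 115 mm) and a level bent guide rod: 12 mm round steel, axis 48 mm above the bench all along, nothing beneath it but plate or bench. Origin on the underside, z up. Straining the carriage against rod or jig above 20 N spoils it.
- rod_root (a point): Point on the rod's axis where it comes out of the post. Axes as the jig. From here the rod runs straight along the jig's +x for about 70 mm, with the stop collar on that part, then bends in the level plane towards the jig's -y, round the steel-cased unit (72 x 64 mm, top 53 mm above the bench), to its free end. The carriage travels the other way and ends along the jig's -x.
- rod_tip (a point): Outermost point of the rod's hemispherical free end, on its axis; x points along the first straight part into the rod, the way the carriage travels; y to the inside of the bend; z up. After 50 to 60 mm straight, the rod turns left (seen from above) by 65 to 105 degrees in all over some 150 to 200 mm. It was bent cold by hand, no true arc, and must be followed by feel (see bore).
- collar: Stop collar on the last straight part: dark steel disc, 28 mm diameter, 12 mm thick, set anywhere along about 20 mm. Origin = centre of the face that meets the carriage, on the rod's axis; x = direction of travel (to the post), z up. Only clamped: it slips along the rod if pushed with more than about 20 N. A light press is 4 to 8 N.
- carriage: Loose probe carriage, 0.17 to 0.35 kg, upright on its foot: aluminium block 24 (x) x 40 (y) x 48 mm. On top a grey grip fin, 24 mm long in x, 10 mm thick in y, from 48 to 84 mm above the underside. Brass probe sticks out 22 mm from the +y side; +y must face the inside of the bend, x the way of travel. Origin = centre of underside. Heavy foot: hangs upright on the rod.
- bore (a point): Middle of the carriage's bore: 16 mm wide, right through along x, axis 34 mm above the underside; 2 mm play all round on the rod. Axes as the carriage. The rod's curve between its ends is known only to some 20 mm: it is straight in places, tight in others (radius down to 60 mm, always to the left, small kinks under 8 degrees), different each time, and rigid.
- bore_front (a point): Centre of the bore's mouth in the carriage's +x face, the face that meets the collar; 12 mm ahead of point bore. Axes as the carriage.
- setting_block: Bystander much like the carriage (24 x 40 x 48 mm aluminium block with the same fin) but solid: no bore, no probe. Loose; changes places with the carriage. Origin at the centre of its underside.
- glue: Bystander: small red bottle with white cap, 28 mm diameter, 100 mm tall, loose; origin at its underside.
- driver: Bystander: screwdriver lying on the bench, loose.
- spacer: Bystander: white plastic ring, 44 mm diameter, 12 mm tall, loose.
- knurled_weight: Bystander: small steel cylinder, 32 mm diameter, 24 mm tall, loose.

How it is judged:
On the way, in this order (a step that is already met when the one before it is completed fails the run):
1. the carriage is threaded on the rod's free end, probe to the inside of the bend (x of bore in the frame of rod_tip between 0.01 and 0.08 m and y of bore in the frame of rod_tip between -0.006 and 0.012 m and z of bore in the frame of rod_tip between -0.004 and 0.004 m and x of bore_front in the frame of rod_tip above 0.02 m), for 0.1 s.
2. the carriage is pressed against the stop collar with more than 3 N (contact force between carriage and collar above 3 N and distance between bore_front and collar below 0.005 m), for 0.1 s.
At the end, for the whole second after the job is handed in: The carriage hangs on the rod upright (within 0.25 rad), at rest and released, in line with the collar within 0.2 rad, its +x face within 3 mm of the collar's face, the collar within 3 mm of where it was set (x of bore_front in the frame of collar above -0.003 m and distance between bore_front and collar below 0.005 m and angle between the x axis of carriage and the x axis of collar, either way round below 0.2 rad and angle between carriage's own z axis and vertical below 0.25 rad and distance of collar from where it was at the start of the episode below 0.003 m and linear speed of carriage below 0.02 m/s); the robot touches nothing.
It fails at once if the carriage is strained against the rod or jig with more than 20 N (contact force between carriage and jig above 20 N).
It fails at once if the robot strikes the jig or rod with more than 15 N (contact force between any of the fingers, the arm and jig above 15 N).
It fails at once if the stop collar is shifted by more than 3 mm (distance of collar from where it was at the start of the episode above 0.003 m).
It fails at once if a bystander is moved by more than 25 mm (distance of any of setting_block, glue, driver, spacer, knurled_weight from where it was at the start of the episode above 0.025 m).
It also fails if it takes over 72 s, if anything falls off the work surface, if the arm or the gripper's body presses on something with over 40 N, if the wrist force passes 120 N, or if a joint passes its speed limit or range.

## Working session

There is one attempt and no reset: what is moved stays moved. The work goes in short steps, Python scripts to look and compute and a shell command to move; the robot and the scene stay as the last step left them, time stands still between calls to the robot, and variables do not carry over. Pictures are saved under pics/ and viewed, at most 10 in all, crops included, and the job is handed in when it is done.

```bash
mkdir -p pics; cat > h.py <<'E'
import numpy as np, cv2
from workcell import arm, cams
from scipy.spatial.transform import Rotation as R
def snap(n,f):
    m=cams.camera_model(n); p,d=cams.snapshot(n); cv2.imwrite(f'pics/{f}.png',p)
    np.savez(f'pics/{f}.npz',d=d,K=m['K'],k1=m['k1'],pos=m['position'],rot=np.array(m['rotation'])); return p,d,m
def load(f): return np.load(f'pics/{f}.npz')
def rmat(r):
    r=np.array(r); return r if r.shape==(3,3) else R.from_quat(r[[1,2,3,0]]).as_matrix()
def ray(m,u,v):
    K=m['K']; x=(u-K[0,2])/K[0,0]; y=(v-K[1,2])/K[1,1]; a,b=x,y
    for _ in range(20):
        s=1+m['k1']*(a*a+b*b); a,b=x/s,y/s
    return m['pos'],rmat(m['rot'])@np.array([a,b,1.])
def atz(f,u,v,z):
    p,d=ray(load(f),u,v); return p+d*(z-p[2])/d[2]
def atd(f,u,v):
    m=load(f); p,d=ray(m,u,v); return p+d*m['d'][int(round(v)),int(round(u))]
E
python3 - <<'E'
from h import *
np.set_printoptions(precision=4,suppress=True)
for n in("scene","top"):
    p,d,m=snap(n,n); print(m)
a=cv2.imread('pics/top.png');b=cv2.imread('pics/scene.png')
print(arm.get_state())
E
```

```text
{'K': array([[483.7303,   0.    , 280.9924],
       [  0.    , 483.7303, 202.2266],
       [  0.    ,   0.    ,   1.    ]]), 'k1': -0.09727059464660581, 'position': array([ 1.2549, -0.3969,  0.8138]), 'rotation': array([-0.3422,  0.7842,  0.4721, -0.2121])}
{'K': array([[544.84  ,   0.    , 276.7893],
       [  0.    , 544.84  , 210.7365],
       [  0.    ,   0.    ,   1.    ]]), 'k1': 0.0026757478302143435, 'position': array([ 0.2595, -0.0069,  1.3691]), 'rotation': array([-0.0674,  0.7094, -0.6981,  0.0699])}
{'t': 0.1, 'joint_positions': array([ 1.1046,  0.3536,  1.6341, -0.    ,  1.1552, -0.0024]), 'qd': array([ 0.0003, -0.0018, -0.0021,  0.0011,  0.0002, -0.0007]), 'tau': array([  0.001 , -59.4895, -33.4935,   0.0699,   0.0182,   0.    ]), 'position': array([0.2794, 0.5586, 0.2139]), 'tcp_rot': array([-0.0001,  0.2298,  0.9732, -0.0006]), 'wrist_force': array([-0.6669, -0.0134,  0.2498]), 'wrist_torque': array([ 0.0311,  0.014 , -0.0172]), 'grasp_force': 0.0, 'grip_width': 0.09196579492702696}
```

View pics/top.png

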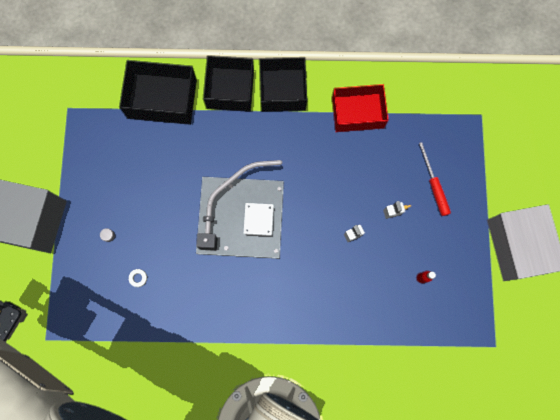

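View pics/scene.png

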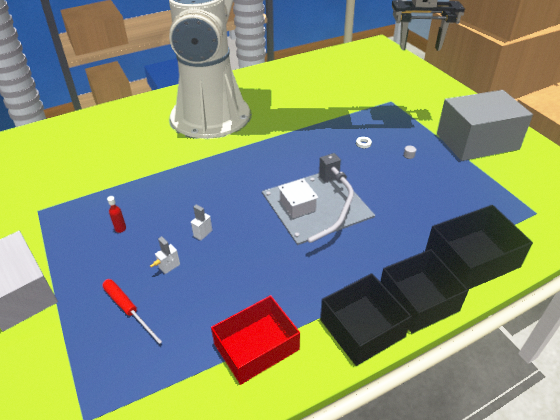

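The top view shows the post at (206,241), the rod tip at (281,163) and the collar near (208,218). The carriage is at (396,210) with its brass probe to the right, and the setting block at (355,233). I'll measure roughly, then enlarge the crops.

```bash
python3 - <<'E'
from h import *
np.set_printoptions(precision=4,suppress=True)
for n,u,v,z in[('tip',281,163,.048),('post',206,241,.07),('collar',208,218,.048),('carr',396,210,.048)]: print(n,atz('top',u,v,z))
print(atz('scene',310,240,.048),atz('scene',165,241,.084))
a=cv2.imread('pics/top.png')
A=cv2.resize(a[150:255,190:295],None,fx=4.6,fy=4.6,interpolation=cv2.INTER_CUBIC)
B=cv2.resize(a[185:245,380:420],None,fx=7,fy=7,interpolation=cv2.INTER_CUBIC)
c=np.zeros((483,770,3),np.uint8); c[:,:483]=A; c[:420,485:765]=B; cv2.imwrite('pics/c1.png',c)
E
```

```text
tip [ 0.6423 -0.0182  0.048 ]
post [0.4386 0.1594 0.07  ]
collar [0.4988 0.1596 0.048 ]
carr [ 0.5265 -0.3045  0.048 ]
[ 0.6483 -0.0164  0.048 ] [ 0.5382 -0.3003  0.084 ]
```

View pics/c1.png

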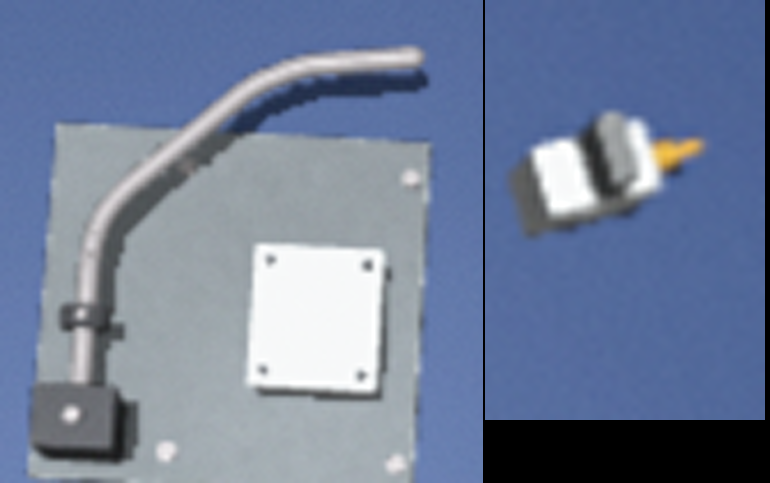

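The crop shows the rod tip at crop (424,55), the collar at (85,318) and the post at (75,420). The rod has an S-free left bend with straighter parts. The carriage's probe points right and slightly up, so I'll move over the carriage for a wrist view.

The manual's scale: shifts go in shares of 75 cm and turns go in shares of 2 rad. Converting my numbers, -0.65 m / 0.75 = -0.8667, -0.6 m / 0.75 = -0.8, -0.67 rad / 2 = -0.335.

```bash
python3 -m pendant '[{"finger_gap": 0.06, "d": [-0.8, -0.8667, -0.06], "rot": [0, 0, -0.335]}, {"finger_gap": 0.06, "d": [-0.8, -0.8667, -0.06], "rot": [0, 0, -0.335]}, {"finger_gap": 0.06, "d": [-0.8, -0.8667, -0.06], "rot": [0, 0, -0.335]}, {"finger_gap": 0.06, "d": [-0.8, -0.8667, -0.06], "rot": [0, 0, -0.335]}, {"finger_gap": 0.06, "d": [-0.8, -0.8667, -0.06], "rot": [0, 0, -0.335]}, {"finger_gap": 0.06, "d": [-0.8, -0.8667, -0.06], "rot": [0, 0, -0.335]}, {"finger_gap": 0.06, "d": [-0.8, -0.8667, -0.06], "rot": [0, 0, -0.335]}, {"finger_gap": 0.06, "d": [-0.8, -0.8667, -0.06], "rot": [0, 0, -0.335]}, {"finger_gap": 0.06, "d": [-0.8, -0.8667, -0.06], "rot": [0, 0, -0.335]}, {"finger_gap": 0.06, "d": [-0.8, -0.8667, -0.06], "rot": [0, 0, -0.335]}]'
python3 - <<'E'
from h import *
np.set_printoptions(precision=4,suppress=True)
s=arm.get_state();print(s['position'],s['tcp_rot'],s['joint_positions'])
r=rmat(s['tcp_rot']);print(r, r.T@(np.array([.53,-.30,.26])-s['position']), np.degrees(np.arctan2(r[1,1],r[0,1])))
f=lambda x,y,z:atz('top',190+(x+.5)/4.6-.5,150+(y+.5)/4.6-.5,z)
for n,p,z in[('tip',(424,55),.048),('s1',(330,61),.048),('bend',[290,69],.048),('m1',(240,98),.048),('m2',(180,148),.048),('m3',(120,200),.048),('m4',(93,250),.048),('col',(85,308),.048),('col',(85,327),.048),('root',(85,385),.048)]:print(n,f(*p,z))
E
```

```text
t: 1.35
position: [0.4526, -0.0406, 0.2464]
tcp_rot: [0.0, -0.103, 0.995, 0.0]
wrist_force: [0.3, 0.9, -0.0]
grip_width: 0.0603
grasp_force: 0.0
[ 0.4526 -0.0406  0.2464] [ 0.0002 -0.1028  0.9947  0.    ] [-0.0929  0.0479  1.9445  0.0002  1.1489 -1.8697]
[[-0.9789 -0.2046  0.0004]
 [-0.2046  0.9789  0.0001]
 [-0.0004  0.     -1.    ]] [-0.0227 -0.2698 -0.0136] 101.80345766244619
tip [ 0.6461 -0.0201  0.048 ]
s1 [0.6418 0.0312 0.048 ]
bend [0.6369 0.0529 0.048 ]
m1 [0.6201 0.0798 0.048 ]
m2 [0.5915 0.1115 0.048 ]
m3 [0.562 0.143 0.048]
m4 [0.5342 0.1565 0.048 ]
col [0.5024 0.1595 0.048 ]
col [0.492  0.1591 0.048 ]
root [0.4607 0.1579 0.048 ]
```

```bash
python3 -m pendant '[{"finger_gap": 0.06, "d": [-0.0267, -0.36, -0.0173]}, {"finger_gap": 0.06, "d": [-0.0267, -0.36, -0.0173]}, {"finger_gap": 0.06, "d": [-0.0267, -0.36, -0.0173]}, {"finger_gap": 0.06, "d": [-0.0267, -0.36, -0.0173]}, {"finger_gap": 0.06, "d": [-0.0267, -0.36, -0.0173]}, {"finger_gap": 0.06, "d": [-0.0267, -0.36, -0.0173]}]'
python3 - <<'E'
from h import *
np.set_printoptions(precision=4,suppress=True)
p,d,m=snap('wrist','w1');print(m, arm.get_state()['position'])
E
```

```text
t: 2.1
position: [0.5271, -0.2991, 0.2585]
tcp_rot: [-0.0, -0.102, 0.995, 0.0]
wrist_force: [-0.4, 1.2, -0.8]
grip_width: 0.06
grasp_force: 0.0
{'K': array([[360.0222,   0.    , 276.3856],
       [  0.    , 360.0222, 207.8159],
       [  0.    ,   0.    ,   1.    ]]), 'k1': -0.01668628004328319, 'position': array([ 0.4494, -0.3152,  0.4291]), 'rotation': array([0.0891, 0.6246, 0.7679, 0.1109])} [ 0.5268 -0.2979  0.2586]
```

View pics/w1.png

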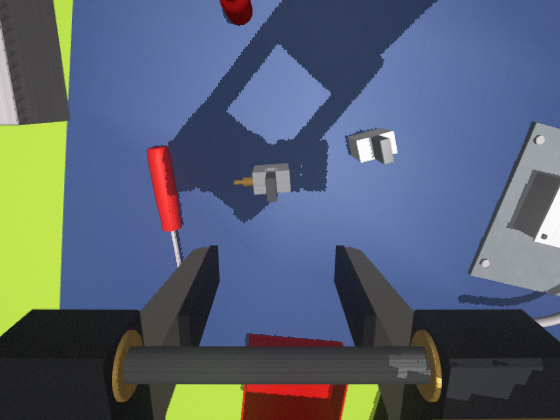

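The wrist view shows the carriage at (272,178) with its fin at (271,185) and its probe to the left at (243,182). The fingers are at the bottom. I'll use depth points for the block and fin.

```bash
python3 - <<'E'
from h import *
np.set_printoptions(precision=4,suppress=True)
P=lambda f,us,vs:np.array([[atd(f,u,v) for u in us] for v in vs]).reshape(-1,3)
for f,us,vs in(('w1',range(225,310),range(150,215)),('top',range(380,420),range(192,228))):
    p=P(f,us,vs)
    for lo,hi in((.075,.095),(.042,.055)):
        q=p[(p[:,2]>lo)&(p[:,2]<hi)]
        if len(q)<4: print(len(q));continue
        (c,wh,a)=cv2.minAreaRect((q[:,:2]*1000).astype(np.float32)); print(f,lo,len(q),q.mean(0),c,wh,a)
    if f=='w1':
        a=p[(p[:,2]>.022)&(p[:,2]<.055)];print('all',cv2.minAreaRect((a[:,:2]*1000).astype(np.float32)))
# two-view of brass tip & fin
for u,v,z in((271,168,.048),(253,167,.048),(289,165,.048),(290,190,.048),(254,193,.048),(236,182,.03),(265,200,.084),(278,199,.084),(266,173,.084),(277,172,.084)): print(u,v,atz('w1',u,v,z),atd('w1',u,v))
s=arm.get_state();r=rmat(s['tcp_rot']);print(s['position'],r)
E
```

```text
w1 0.075 261 [ 0.5301 -0.3034  0.0838] (531.12255859375, -303.2378234863281) (24.367944717407227, 9.9827880859375) 16.040512084960938
w1 0.042 631 [ 0.5299 -0.3032  0.0482] (531.19140625, -303.2254333496094) (24.446575164794922, 40.00852966308594) 16.187217712402344
all ((534.1351928710938, -313.69757080078125), (24.51483154296875, 61.801300048828125), 15.981818199157715)
top 0.075 51 [ 0.5303 -0.3016  0.0838] (530.36669921875, -301.69757080078125) (23.968307495117188, 10.188871383666992) 16.545412063598633
top 0.042 101 [ 0.5286 -0.2989  0.0484] (531.3721923828125, -305.988525390625) (24.281103134155273, 49.59382629394531) 15.339685440063477
271 168 [ 0.5166 -0.3064  0.048 ] [ 0.5204 -0.3059  0.0261]
253 167 [ 0.5194 -0.3255  0.048 ] [ 0.5281 -0.3267  0.0008]
289 165 [ 0.5095 -0.2883  0.048 ] [ 0.517  -0.2849  0.0003]
290 190 [ 0.536  -0.2814  0.048 ] [ 0.5361 -0.2814  0.0478]
254 193 [ 0.5473 -0.3191  0.048 ] [ 0.547  -0.3191  0.0492]
236 182 [ 0.5435 -0.3416  0.03  ] [ 0.5418 -0.3411  0.0369]
265 200 [ 0.5428 -0.3067  0.084 ] [ 0.5651 -0.3047  0.0017]
278 199 [ 0.5392 -0.2943  0.084 ] [ 0.5608 -0.2892  0.0011]
266 173 [ 0.516 -0.311  0.084] [ 0.5209 -0.3107  0.0588]
277 172 [ 0.5129 -0.3008  0.084 ] [ 0.5197 -0.2992  0.0469]
[ 0.5268 -0.2979  0.2586] [[-0.979  -0.2041 -0.0013]
 [-0.2041  0.979   0.0013]
 [ 0.001   0.0015 -1.    ]]
```

Scaled: 0.16 m / 0.75 = 0.2133, -0.0064 m / 0.75 = -0.0085, -0.075 rad / 2 = -0.0375.

```bash
python3 -m pendant '[{"finger_gap": 0.04, "d": [-0.0044, -0.0085, 0.08], "rot": [0, 0, -0.0375]}, {"finger_gap": 0.04, "d": [-0.0044, -0.0085, 0.16], "rot": [0, 0, -0.0375]}, {"finger_gap": 0.04, "d": [-0.0044, -0.0085, 0.2133], "rot": [0, 0, -0.0375]}, {"finger_gap": 0.04, "d": [-0.0044, -0.0085, 0.2133], "rot": [0, 0, -0.0375]}, {"finger_gap": 0.04, "d": [-0.0044, -0.0085, 0.2133], "rot": [0, 0, -0.0375]}]' 25
python3 - <<'E'
from h import *
s=arm.get_state();r=rmat(s['tcp_rot']);print(s['position'],r[:,1],r.T@(np.array([.5311,-.3032,.053])-s['position']),s['wrist_force'],s['wrist_torque'])
E
```

```text
t: 2.78
position: [0.5328, -0.3037, 0.1011]
tcp_rot: [0.001, -0.141, 0.99, -0.0]
wrist_force: [-0.0, 0.3, 0.4]
grip_width: 0.0402
grasp_force: 0.0
[ 0.53281815 -0.30369459  0.10108242] [-0.27851052  0.9604325  -0.00114047] [0.00157318 0.00100838 0.04807936] [-0.00095152  0.2711855   0.35900814] [ 0.03932784  0.02038929 -0.00012927]
```

Now descend, close, and let it settle.

Scaled: 0.048 m / 0.75 = 0.064, 0.03 m / 0.75 = 0.04.

```bash
python3 -m pendant '[{"finger_gap": 0.04, "d": [0.002, 0.0013, 0.04]}, {"finger_gap": 0.04, "d": [0.002, 0.0013, 0.064]}, {"finger_gap": 0.04, "d": [0.002, 0.0013, 0.064]}, {"finger_gap": 0.0, "d": [0.002, 0.0013, 0.064]}, {"finger_gap": 0.0, "d": [0.002, 0.0013, 0.064]}, {"finger_gap": 0.0, "d": [0.002, 0.0013, 0.064]}, {"finger_gap": 0.0, "d": [0.002, 0.0013, 0.064]}]' 25
python3 - <<'E'
from h import *
s=arm.get_state();r=rmat(s['tcp_rot']);print(s['position'],r[:,1],s['wrist_force'],s['wrist_torque'],s['grasp_force'])
E
```

```text
t: 3.65
position: [0.5305, -0.3039, 0.0518]
tcp_rot: [0.0, -0.14, 0.99, -0.0]
wrist_force: [-1.1, 0.1, 3.3]
grip_width: 0.0095
grasp_force: 25.0
[ 0.53051648 -0.30391626  0.05175758] [-2.77521995e-01  9.60719120e-01 -5.60749698e-04] [-1.05047984  0.0796613   3.26595317] [ 0.11835573  0.04375976 -0.01862904] 25.000648498535156
```

Scaled: 0.312 m / 0.75 = 0.416, -0.267 m / 0.75 = -0.356, 0.28 rad / 2 = 0.14.

```bash
python3 -m pendant '[{"finger_gap": 0, "d": [0, 0, -0.08]}, {"finger_gap": 0, "d": [-0.04, 0.04, -0.1333]}, {"finger_gap": 0, "d": [-0.356, 0.416, -0.2667], "rot": [0, 0, 0.14]}, {"finger_gap": 0, "d": [-0.356, 0.416, -0.2667], "rot": [0, 0, 0.14]}, {"finger_gap": 0, "d": [-0.356, 0.416, -0.2667], "rot": [0, 0, 0.14]}, {"finger_gap": 0, "d": [-0.356, 0.416, -0.2667], "rot": [0, 0, 0.14]}, {"finger_gap": 0, "d": [-0.356, 0.416, -0.2667], "rot": [0, 0, 0.14]}, {"finger_gap": 0, "d": [-0.356, 0.416, -0.2667], "rot": [0, 0, 0.14]}, {"finger_gap": 0, "d": [-0.356, 0.416, -0.2667], "rot": [0, 0, 0.14]}, {"finger_gap": 0, "d": [-0.356, 0.416, -0.2667], "rot": [0, 0, 0.14]}]'
python3 -m pendant '[{"finger_gap": 0}, {"finger_gap": 0}]'
python3 - <<'E'
from h import *
s=arm.get_state();r=rmat(s['tcp_rot']);print(s['position'],r[:,1],s['wrist_force'],s['wrist_torque'],s['grip_width'])
snap('wrist','w2')
E
```

```text
t: 4.9
position: [0.6997, 0.0704, 0.2505]
tcp_rot: [-0.001, -0.001, 1.0, -0.0]
wrist_force: [-0.1, -0.4, -2.0]
grip_width: 0.0102
grasp_force: 25.0
t: 5.15
position: [0.6995, 0.0686, 0.2508]
tcp_rot: [-0.001, 0.0, 1.0, -0.0]
wrist_force: [0.5, -1.3, -2.4]
grip_width: 0.0097
grasp_force: 25.0
[0.69952464 0.06859378 0.25079334] [ 4.28707671e-04  9.99999870e-01 -2.76132680e-04] [ 0.54021243 -1.29882842 -2.424489  ] [ 0.03534681 -0.01032309 -0.00940713] 0.009671505406661136
```

View pics/w2.png

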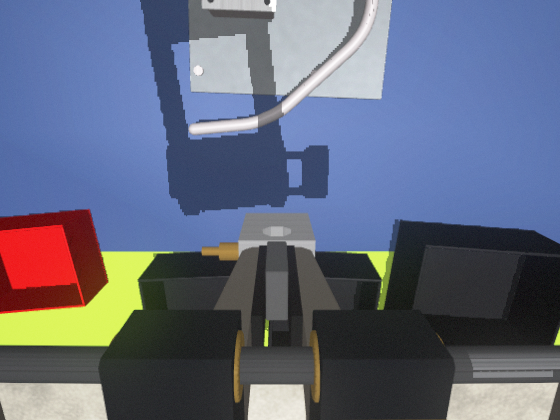

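The view shows the rod tip at (191,130), with the rod running to (372,0). The carriage hangs straight in the fingers, with its probe to the left. Next I'll get the rod centreline from depth.

```bash
cat > rod.py <<'E'
from h import *
np.set_printoptions(precision=4,suppress=True)
def cloud(f):
    m=load(f); out=[]
    for v in range(0,420):
        for u in range(0,560):
            d=m['d'][v,u]
            if d>0: 
                p,r=ray(m,u,v); out.append(p+r*d)
    return np.array(out)
if __name__=='__main__':
    for f in('w2','top'):
        p=cloud(f); x,y,z=p.T
        k=(x>.44)&(x<.67)&(y>-.04)&(y<.19)&(z>.030)&(z<.066)&~((x<.58)&(y<.135))
        q=p[k]; np.save(f'pics/rod_{f}.npy',q)
        t=np.degrees(np.arctan2(q[:,1]-.04,q[:,0]-.52))
        print(f,len(q),q[:,2].max(),'tip ymin',q[:,1].min())
        for a in range(-30,125,5):
            b=q[(abs(t-a)<2.5)&(q[:,2]>.0495 if f=='w2' else q[:,2]>.046)]
            if len(b)>2: print(a,len(b),b.mean(0))
        c=q[(q[:,0]<.53)&(q[:,2]>.0565)];
        if len(c): print('collar',c.min(0),c.max(0),c.mean(0),len(c))
E
python3 rod.py
```

```text
Still running in the background as job /tmp/bash_jobs.1000/98608f42d838 (pid 668). You'll get a notice when it ends.
```

```bash
kill -- -$(cat /tmp/bash_jobs.1000/98608f42d838/pid); python3 - <<'E'
s=open('rod.py').read();i=s.index('def cloud');j=s.index("if __name__")
s=s[:i]+'''def cloud(f):
    m=dict(load(f)); v,u=np.nonzero(m['d']>0); K=m['K']; x=(u-K[0,2])/K[0,0]; y=(v-K[1,2])/K[1,1]; a,b=x,y
    for _ in range(20):
        q=1+m['k1']*(a*a+b*b); a,b=x/q,y/q
    return m['pos']+(np.c_[a,b,np.ones(len(a))]*m['d'][v,u][:,None])@rmat(m['rot']).T
'''+s[j:]
open('rod.py','w').write(s)
E
timeout 60 python3 rod.py
```

```text
w2 2865 0.05648254832102262 tip ymin -0.020448675253753865
-25 76 [ 0.6446 -0.0151  0.0527]
-20 149 [ 0.6446 -0.0054  0.0531]
-15 135 [0.6435 0.0069 0.0532]
-10 130 [0.6424 0.0183 0.0531]
-5 124 [0.6415 0.0292 0.0531]
0 128 [0.6402 0.04   0.0532]
5 126 [0.6378 0.0503 0.0531]
10 125 [0.6338 0.0601 0.0531]
15 123 [0.6294 0.0693 0.0531]
20 127 [0.6237 0.0777 0.053 ]
25 117 [0.6175 0.0854 0.0532]
30 118 [0.6113 0.0929 0.0532]
35 117 [0.6053 0.0998 0.0532]
40 117 [0.5994 0.1065 0.0533]
45 123 [0.5935 0.1134 0.0532]
50 126 [0.5873 0.1203 0.0532]
55 85 [0.5826 0.1277 0.0533]
60 65 [0.5752 0.1379 0.0531]
65 140 [0.5674 0.1421 0.0533]
70 140 [0.559  0.1478 0.0532]
75 150 [0.5499 0.1521 0.0531]
80 149 [0.5402 0.1551 0.0534]
85 93 [0.5323 0.1565 0.0533]
top 593 0.06555177508767418 tip ymin -0.018205084862565425
-25 13 [ 0.6427 -0.0147  0.0532]
-20 25 [ 0.643  -0.0051  0.0539]
-15 21 [0.6427 0.0067 0.0536]
-10 21 [0.64   0.0185 0.0533]
-5 23 [0.6404 0.0298 0.0531]
0 17 [0.6388 0.0404 0.0536]
5 20 [0.636  0.0506 0.0524]
10 18 [0.6327 0.0601 0.0538]
15 21 [0.6278 0.0689 0.0528]
20 19 [0.6226 0.0776 0.0528]
25 17 [0.6164 0.0849 0.0542]
30 18 [0.6105 0.0915 0.0537]
35 17 [0.6045 0.0989 0.0541]
40 16 [0.5984 0.1057 0.055 ]
45 18 [0.5921 0.1126 0.0539]
50 17 [0.5859 0.119  0.0537]
55 9 [0.5831 0.1276 0.053 ]
60 6 [0.5758 0.1386 0.052 ]
65 17 [0.5676 0.1418 0.0539]
70 18 [0.5591 0.1468 0.0538]
75 21 [0.5506 0.1527 0.0531]
80 20 [0.5406 0.1559 0.0541]
85 22 [0.5302 0.1579 0.0534]
90 19 [0.5199 0.1585 0.0524]
95 21 [0.5093 0.1594 0.0534]
100 37 [0.4977 0.1602 0.0593]
105 35 [0.4897 0.1568 0.0554]
110 25 [0.4757 0.1608 0.054 ]
115 17 [0.4654 0.1607 0.0543]
collar [0.4414 0.1391 0.0566] [0.5294 0.1825 0.0656] [0.4902 0.1589 0.0604] 66
```

Scaled: 0.13 m / 0.75 = 0.1733, -0.1186 m / 0.75 = -0.1581, 1.5 rad / 2 = 0.75.

```bash
python3 -m pendant '[{"finger_gap": 0, "d": [0.0267, -0.0533, 0.0267], "rot": [0, 0, 0.09]}, {"finger_gap": 0, "d": [0.0533, -0.1067, 0.08], "rot": [0, 0, 0.18]}, {"finger_gap": 0, "d": [0.07, -0.1581, 0.1333], "rot": [0, 0, 0.27]}, {"finger_gap": 0, "d": [0.07, -0.1581, 0.1733], "rot": [0, 0, 0.36]}, {"finger_gap": 0, "d": [0.07, -0.1581, 0.1733], "rot": [0, 0, 0.45]}, {"finger_gap": 0, "d": [0.07, -0.1581, 0.1733], "rot": [0, 0, 0.54]}, {"finger_gap": 0, "d": [0.07, -0.1581, 0.1733], "rot": [0, 0, 0.63]}, {"finger_gap": 0, "d": [0.07, -0.1581, 0.1733], "rot": [0, 0, 0.72]}, {"finger_gap": 0, "d": [0.07, -0.1581, 0.1733], "rot": [0, 0, 0.75]}, {"finger_gap": 0, "d": [0.07, -0.1581, 0.1733], "rot": [0, 0, 0.75]}]'
python3 -m pendant '[{"finger_gap": 0}, {"finger_gap": 0}]'
python3 - <<'E'
from rod import *
s=arm.get_state();r=rmat(s['tcp_rot']);print(s['position'],r,s['wrist_force'],s['wrist_torque'],s['joint_positions'])
snap('wrist','w3')
p=cloud('w3'); x,y,z=p.T
k=(x>.44)&(x<.67)&(y>-.04)&(y<.19)&(z>.0495)&(z<.058)&~((x<.575)&(y<.125))
q=p[k];t=np.degrees(np.arctan2(q[:,1]-.04,q[:,0]-.52)); print(q[:,1].min())
for a in range(-30,120,5):
    b=q[abs(t-a)<2.5]
    if len(b)>2: print(a,len(b),b.mean(0))
k=(abs(x-.647)<.04)&(abs(y+.05)<.04)&(z>.1);print(k.sum())
b=p[(z>.085)&(x<.75)&(abs(y+.2)<.3)]; print(b[:,2].max())
E
```

```text
t: 6.45
position: [0.6476, -0.0492, 0.1213]
tcp_rot: [0.0, 0.681, 0.732, -0.0]
wrist_force: [1.3, -1.2, -2.4]
grip_width: 0.0098
grasp_force: 25.0
t: 6.7
position: [0.6477, -0.0487, 0.1213]
tcp_rot: [0.0, 0.681, 0.732, 0.0]
wrist_force: [0.3, 0.3, -2.2]
grip_width: 0.01
grasp_force: 25.0
[ 0.6477 -0.0487  0.1213] [[-0.0725  0.9974  0.0001]
 [ 0.9974  0.0725 -0.    ]
 [-0.      0.0001 -1.    ]] [ 0.2594  0.3142 -2.1759] [-0.0919  0.0121 -0.0155] [-0.0774  0.485   1.6555 -0.      1.001  -0.15  ]
-0.019838554714375588
-25 154 [ 0.6451 -0.0152  0.0529]
-20 333 [ 0.6452 -0.0057  0.0531]
-15 316 [0.6441 0.0067 0.0531]
-10 314 [0.643  0.0183 0.0531]
-5 315 [0.642  0.0293 0.0532]
0 331 [0.6407 0.04   0.0533]
5 333 [0.638  0.0504 0.0532]
10 336 [0.6341 0.06   0.0533]
15 349 [0.6296 0.0693 0.0532]
20 355 [0.6238 0.0778 0.0533]
25 293 [0.6174 0.0847 0.0532]
30 16 [0.6091 0.0873 0.0517]
42621
0.23557300396637562
```

View pics/w3.png

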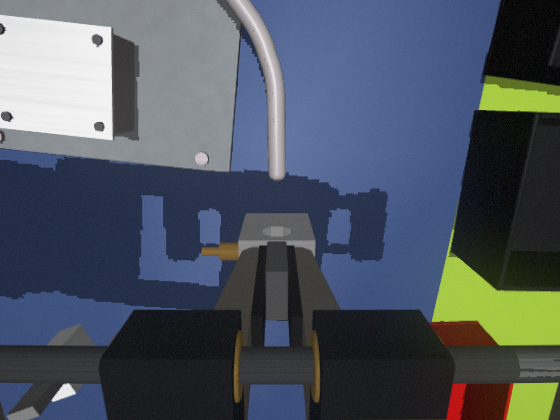

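The rod tip is at (277,178), directly ahead of the carriage's bore. The probe at (220,250) is on the inside (left), next to the unit. I'll check the held block's pose by depth and work out the insertion shift.

```bash
python3 - <<'E'
from rod import *
s=arm.get_state();r=rmat(s['tcp_rot'])
p=cloud('w3')
q=(p-s['position'])@r
k=(abs(q[:,0])<.016)&(abs(q[:,1])<.024)&(abs(q[:,2]-.004)<.004)
b=q[k];print(len(b),b.mean(0),b.min(0),b.max(0), np.linalg.lstsq(np.c_[b[:,:2],np.ones(len(b))],b[:,2],rcond=None)[0])
k=(q[:,0]>.010)&(q[:,0]<.016)&(abs(q[:,1])<.024)&(q[:,2]>.008)&(q[:,2]<.05);b=q[k];print('front',len(b),b.min(0) if len(b) else 0,b.max(0) if len(b) else 0)
x0=np.array([.6452,-.0057,0]);d=np.array([-.0914,1,0])/np.hypot(.0914,1)
rod=(np.array([[.6452,-.0057,.048],[.642,.0293,.048],[.6457,-.0205,.048]])-s['position'])@r
print(rod)
E
```

```text
720 [0.0103 0.0003 0.0041] [ 0.0031 -0.0196  0.    ] [0.0124 0.0205 0.008 ] [ 0.2735 -0.0003  0.0013]
front 1456 [ 0.0101 -0.0195  0.008 ] [0.0124 0.0206 0.0499]
[[ 0.043   0.0006  0.0732]
 [ 0.0781 -0.      0.0732]
 [ 0.0282  0.      0.0732]]
```

Scaled: 0.055 m / 0.75 = 0.0733, 0.03 m / 0.75 = 0.04, -0.017 rad / 2 = -0.0085.

```bash
cat > st.py <<'E'
from h import *
np.set_printoptions(precision=4,suppress=True)
s=arm.get_state();r=rmat(s['tcp_rot']);print('pos',s['position'],'yaw',round(np.degrees(np.arctan2(r[1,1],r[0,1])),2),'zax',r[:,2],'Ftool',r.T@s['wrist_force'],'Ttool',r.T@s['wrist_torque'],'w',s['grip_width'])
import sys
if len(sys.argv)>2: 
    t=np.array([float(sys.argv[1]),float(sys.argv[2]),.0658]); print('to',(t-s['position'])@r)
E
python3 -m pendant '[{"finger_gap": 0, "d": [0, 0, 0.04], "rot": [0, 0, -0.0085]}, {"finger_gap": 0, "d": [0, 0, 0.0733], "rot": [0, 0, -0.0085]}, {"finger_gap": 0, "d": [0, 0, 0.0733], "rot": [0, 0, -0.0085]}, {"finger_gap": 0, "d": [0, 0, 0.0733], "rot": [0, 0, -0.0085]}]'; python3 st.py 0.6452 -0.0057
```

```text
t: 7.25
position: [0.6484, -0.0486, 0.0671]
tcp_rot: [0.0, 0.675, 0.738, 0.0]
wrist_force: [0.1, 0.5, -2.1]
grip_width: 0.0101
grasp_force: 25.0
pos [ 0.6484 -0.0486  0.0671] yaw 5.11 zax [ 0.0009 -0.0001 -1.    ] Ftool [0.532  0.1489 2.1458] Ttool [ 0.052  -0.0856  0.037 ] w 0.010103960977245552
to [0.043  0.0007 0.0013]
```

Scaled: 0.043 m / 0.75 = 0.0573, 0.0005 m / 0.75 = 0.0007.

```bash
python3 -m pendant '[{"finger_gap": 0, "d": [0.0133, 0.0007, 0.0015]}, {"finger_gap": 0, "d": [0.0267, 0.0007, 0.0015]}, {"finger_gap": 0, "d": [0.04, 0.0007, 0.0015]}, {"finger_gap": 0, "d": [0.048, 0.0007, 0.0015]}, {"finger_gap": 0, "d": [0.0573, 0.0007, 0.0015]}, {"finger_gap": 0, "d": [0.0573, 0.0007, 0.0015]}]'; python3 st.py 0.6441 .0067
```

```text
t: 8.0
position: [0.6444, -0.0052, 0.0651]
tcp_rot: [-0.0, 0.675, 0.738, -0.0]
wrist_force: [-0.0, 0.3, -3.1]
grip_width: 0.0102
grasp_force: 25.0
pos [ 0.6444 -0.0052  0.0651] yaw 5.13 zax [-0.0001  0.     -1.    ] Ftool [ 0.3478 -0.0183  3.0976] Ttool [ 0.0246 -0.055   0.0308] w 0.010167165272119824
to [ 0.0118  0.0008 -0.0007]
```

```bash
cat > plan.py <<'E'
from rod import *
from scipy.interpolate import UnivariateSpline
import sys
def centre(f,bx=0,by=0,zmin=.0495):
    p=cloud(f); x,y,z=p.T
    k=(x>.5)&(x<.67)&(y>-.02)&(y<.19)&(z>zmin)&(z<.058)&~((x<.565)&(y<.13))
    q=p[k];t=np.degrees(np.arctan2(q[:,1]-.04,q[:,0]-.52));o=[]
    for a in np.arange(-22,98,4):
        b=q[abs(t-a)<2]
        if len(b)>100 or (f=='top' and len(b)>5): o.append([a,*b[:,:2].mean(0)+[bx,by]])
    return np.array(o)
def build():
    w2,w3=centre('w2'),centre('w3'); d={}
    for o in(w2,w3): 
        for a,x,y in o: d.setdefault(a,[]).append((x,y))
    P=np.array([np.mean(d[a],0) for a in sorted(d) if not(a>22 and len(d[a])>1)] )
    P=np.array([np.mean(d[a],0) if a<22 else d[a][0] for a in sorted(d)])
    # last straight from the top camera, corrected to the wrist's
    P=np.r_[P,[[.52,.1578],[.51,.1584],[.4657,.1600]]]
    return P
def curve():
    P=build(); s=np.r_[0,np.cumsum(np.hypot(*np.diff(P,axis=0).T))]
    fx,fy=[UnivariateSpline(s,P[:,i],k=3,s=len(s)*.0003**2) for i in(0,1)]
    S=np.arange(0,s[-1],.0005); return S,np.c_[fx(S),fy(S)]
def pose(S,C,s):
    k=abs(S-s)<=.012; c=C[k]; t=c[-1]-c[0]; return c.mean(0),np.arctan2(t[1],t[0])
if __name__=='__main__':
    S,C=curve(); st=arm.get_state(); r=rmat(st['tcp_rot']); p=st['position']
    yaw=np.arctan2(r[1,0],r[0,0])
    s0=S[np.argmin(np.hypot(*(C-p[:2]).T))]
    c,a=pose(S,C,max(s0,.012));print('s',s0,'of',S[-1],'F',r.T@st['wrist_force'],'T',r.T@st['wrist_torque'],'p',p,'lat err',((np.r_[c,0]-np.r_[p[:2],0])@r)[1])
    for ds in [float(x)/1000 for x in sys.argv[1:]] or np.arange(.006,.061,.006):
        c,a=pose(S,C,s0+ds); d=(np.array([*c,.0656])-p)@r
        print(round(ds*1000),'row',np.round(d,4),'rz',round(-(a-yaw),3),'yaw',round(np.degrees(a),1),'c',c)
E
python3 plan.py; python3 -c "
from plan import *
S,C=curve()
for s in np.arange(.012,S[-1]-.012,.01):
    c,a=pose(S,C,s);print(round(s,3),c,round(np.degrees(a),1))"
```

```text
s 0.0055 of 0.28300000000000003 F [ 0.3478 -0.0183  3.0976] T [ 0.0246 -0.055   0.0308] p [ 0.6444 -0.0052  0.0651] lat err 0.0003082332602171287
6 row [ 0.0063  0.0003 -0.0005] rz 0.004 yaw 94.9 c [0.6441 0.0011]
12 row [ 0.0123  0.0004 -0.0005] rz 0.021 yaw 93.9 c [0.6436 0.0071]
18 row [ 0.0178  0.0005 -0.0005] rz 0.026 yaw 93.7 c [0.6433 0.0126]
24 row [ 0.0239  0.0007 -0.0005] rz 0.019 yaw 94.0 c [0.6429 0.0187]
30 row [ 0.03    0.0007 -0.0005] rz -0.0 yaw 95.2 c [0.6424 0.0247]
36 row [ 0.036   0.0006 -0.0005] rz -0.032 yaw 97.0 c [0.6418 0.0308]
42 row [ 0.042   0.0003 -0.0005] rz -0.077 yaw 99.6 c [0.6409 0.0367]
48 row [ 0.048  -0.0003 -0.0005] rz -0.134 yaw 102.8 c [0.6397 0.0426]
54 row [ 0.0538 -0.0013 -0.0005] rz -0.199 yaw 106.5 c [0.6382 0.0483]
60 row [ 0.0601 -0.0028 -0.0005] rz -0.274 yaw 110.8 c [0.6362 0.0544]
0.012 [0.6441 0.0014] 94.9
0.022 [0.6434 0.0111] 93.7
0.032 [0.6427 0.0215] 94.5
0.042 [0.6417 0.0313] 97.2
0.052 [0.6401 0.0411] 101.9
0.062 [0.6375 0.0507] 108.2
0.072 [0.6339 0.0599] 114.9
0.082 [0.6292 0.0685] 121.3
0.092 [0.6237 0.0768] 126.0
0.102 [0.6177 0.0847] 127.9
0.112 [0.6114 0.0926] 128.4
0.122 [0.6052 0.1005] 128.7
0.132 [0.5988 0.1083] 129.6
0.142 [0.5923 0.116 ] 131.0
0.152 [0.5857 0.1235] 133.0
0.162 [0.5787 0.1306] 135.5
0.172 [0.5714 0.1374] 138.9
0.182 [0.5637 0.1436] 143.8
0.192 [0.5555 0.1489] 151.1
0.202 [0.5466 0.1529] 159.8
0.212 [0.5372 0.1557] 167.6
0.222 [0.5273 0.1573] 173.4
0.232 [0.5171 0.1581] 177.3
0.242 [0.5067 0.1584] 179.4
0.252 [0.4964 0.1584] 179.9
0.262 [0.4862 0.1585] 178.8
```

Scaled: 0.036 m / 0.75 = 0.048, -0.0005 m / 0.75 = -0.0007, -0.03 rad / 2 = -0.015.

```bash
python3 -m pendant '[{"finger_gap": 0, "d": [0.008, 0.0005, -0.0007], "rot": [0, 0, 0.004]}, {"finger_gap": 0, "d": [0.016, 0.0005, -0.0007], "rot": [0, 0, 0.0075]}, {"finger_gap": 0, "d": [0.024, 0.0007, -0.0007], "rot": [0, 0, 0.0075]}, {"finger_gap": 0, "d": [0.032, 0.0008, -0.0007], "rot": [0, 0, 0.006]}, {"finger_gap": 0, "d": [0.04, 0.0009, -0.0007]}, {"finger_gap": 0, "d": [0.048, 0.0008, -0.0007], "rot": [0, 0, -0.015]}, {"finger_gap": 0, "d": [0.048, 0.0008, -0.0007], "rot": [0, 0, -0.015]}]'; python3 plan.py 5 10 15 20 25 30
```

```text
t: 8.88
position: [0.6418, 0.0307, 0.0656]
tcp_rot: [-0.0, 0.663, 0.748, 0.0]
wrist_force: [-0.3, -0.3, -2.9]
grip_width: 0.0098
grasp_force: 25.0
s 0.041 of 0.28300000000000003 F [-0.243  -0.372   2.8751] T [ 0.0806 -0.0558 -0.008 ] p [0.6418 0.0307 0.0656] lat err -1.625462886623654e-05
5 row [ 0.0046 -0.0001  0.    ] rz -0.034 yaw 98.9 c [0.6411 0.0352]
10 row [ 0.01   -0.0004  0.    ] rz -0.083 yaw 101.7 c [0.6402 0.0406]
15 row [ 0.0147 -0.0009  0.    ] rz -0.132 yaw 104.4 c [0.6391 0.0452]
20 row [ 0.0196 -0.0017  0.    ] rz -0.188 yaw 107.7 c [0.6377 0.05  ]
25 row [ 0.0247 -0.0028  0.    ] rz -0.249 yaw 111.2 c [0.636  0.0549]
30 row [ 0.0294 -0.0042  0.    ] rz -0.309 yaw 114.6 c [0.6341 0.0594]
```

Scaled: 0.02 m / 0.75 = 0.0267, 0.015 m / 0.75 = 0.02, -0.19 rad / 2 = -0.095.

```bash
python3 -m pendant '[{"finger_gap": 0, "d": [0.0067, -0.0001, 0], "rot": [0, 0, -0.0175]}, {"finger_gap": 0, "d": [0.0133, -0.0005, 0], "rot": [0, 0, -0.0415]}, {"finger_gap": 0, "d": [0.02, -0.0012, 0], "rot": [0, 0, -0.0665]}, {"finger_gap": 0, "d": [0.0267, -0.0023, 0], "rot": [0, 0, -0.095]}, {"finger_gap": 0, "d": [0.0267, -0.0023, 0], "rot": [0, 0, -0.095]}]'; python3 plan.py 5 10 15 20 25 30
```

```text
t: 9.5
position: [0.6377, 0.0502, 0.0656]
tcp_rot: [-0.0, 0.589, 0.808, -0.0]
wrist_force: [-0.4, -0.3, -2.5]
grip_width: 0.0099
grasp_force: 25.0
s 0.061 of 0.28300000000000003 F [-0.1963 -0.4671  2.4856] T [ 0.06   -0.0888 -0.0303] p [0.6377 0.0502 0.0656] lat err -9.629433039037971e-06
5 row [ 0.005  -0.0001  0.    ] rz -0.06 yaw 111.2 c [0.636  0.0549]
10 row [ 0.0094 -0.0005  0.    ] rz -0.114 yaw 114.3 c [0.6343 0.059 ]
15 row [ 0.0145 -0.0013  0.    ] rz -0.175 yaw 117.8 c [0.632  0.0636]
20 row [ 0.0193 -0.0023  0.    ] rz -0.229 yaw 120.9 c [0.6296 0.0679]
25 row [ 0.0239 -0.0034  0.    ] rz -0.275 yaw 123.5 c [0.6271 0.0719]
30 row [ 0.0286 -0.0049  0.    ] rz -0.312 yaw 125.6 c [0.6243 0.076 ]
```

Scaled: 0.0239 m / 0.75 = 0.0319, 0.0193 m / 0.75 = 0.0257, -0.275 rad / 2 = -0.1375.

```bash
python3 -m pendant '[{"finger_gap": 0, "d": [0.0067, -0.0001, 0], "rot": [0, 0, -0.03]}, {"finger_gap": 0, "d": [0.0127, -0.0007, 0], "rot": [0, 0, -0.057]}, {"finger_gap": 0, "d": [0.0193, -0.0017, 0], "rot": [0, 0, -0.0875]}, {"finger_gap": 0, "d": [0.0257, -0.0031, 0], "rot": [0, 0, -0.1145]}, {"finger_gap": 0, "d": [0.0319, -0.0045, 0], "rot": [0, 0, -0.1375]}, {"finger_gap": 0, "d": [0.0319, -0.0045, 0], "rot": [0, 0, -0.1375]}]'; python3 plan.py 5 10 15 20 25 30 35 40
```

```text
t: 10.25
position: [0.6272, 0.0716, 0.0656]
tcp_rot: [-0.0, 0.474, 0.881, -0.0]
wrist_force: [-1.2, 0.5, -3.0]
grip_width: 0.0096
grasp_force: 25.0
s 0.0855 of 0.28300000000000003 F [ 1.1126 -0.7172  2.9938] T [-0.0107 -0.0032  0.0169] p [0.6272 0.0716 0.0656] lat err 5.6522012485787454e-05
5 row [ 0.0052 -0.      0.    ] rz -0.039 yaw 125.6 c [0.6243 0.076 ]
10 row [ 0.0099 -0.0003  0.    ] rz -0.062 yaw 127.0 c [0.6215 0.0798]
15 row [ 0.0152 -0.0007  0.    ] rz -0.077 yaw 127.8 c [0.6183 0.0839]
20 row [ 0.0202 -0.0011  0.    ] rz -0.084 yaw 128.2 c [0.6152 0.0879]
25 row [ 0.0252 -0.0015  0.    ] rz -0.086 yaw 128.3 c [0.6121 0.0919]
30 row [ 0.03   -0.0019  0.    ] rz -0.087 yaw 128.4 c [0.6091 0.0956]
35 row [ 0.0352 -0.0024  0.    ] rz -0.091 yaw 128.6 c [0.6058 0.0997]
40 row [ 0.0397 -0.0028  0.    ] rz -0.096 yaw 128.9 c [0.603  0.1033]
```

The manual's scale: shifts go in shares of 75 cm and turns go in shares of 2 rad. Converting my numbers, 0.035 m / 0.75 = 0.0467, 0.03 m / 0.75 = 0.04, -0.091 rad / 2 = -0.0455.

```bash
python3 -m pendant '[{"finger_gap": 0, "d": [0.0067, 0, 0], "rot": [0, 0, -0.02]}, {"finger_gap": 0, "d": [0.0133, -0.0004, 0], "rot": [0, 0, -0.031]}, {"finger_gap": 0, "d": [0.02, -0.0009, 0], "rot": [0, 0, -0.0385]}, {"finger_gap": 0, "d": [0.0267, -0.0015, 0], "rot": [0, 0, -0.042]}, {"finger_gap": 0, "d": [0.0333, -0.002, 0], "rot": [0, 0, -0.043]}, {"finger_gap": 0, "d": [0.04, -0.0025, 0], "rot": [0, 0, -0.0435]}, {"finger_gap": 0, "d": [0.0467, -0.0032, 0], "rot": [0, 0, -0.0455]}, {"finger_gap": 0, "d": [0.0467, -0.0032, 0], "rot": [0, 0, -0.0455]}, {"finger_gap": 0, "d": [0.0467, -0.0032, 0], "rot": [0, 0, -0.0455]}]'; python3 - <<'E'
from plan import *
snap('wrist','w4')
p=cloud('w4'); x,y,z=p.T
for lo in np.arange(.455,.58,.005):
    k=(x>lo)&(x<lo+.005)&(y>.125)&(y<.19)&(z>.0495)&(z<.08)
    if k.sum()>5: print(round(lo+.0025,4),k.sum(),p[k].mean(0),p[k,1].min(),p[k,1].max(),p[k,2].max())
k=(y>.135)&(y<.185)&(z>.0555)&(z<.066)&(x>.47)&(x<.54);print('collar',p[k].min(0),p[k].max(0)) if k.any() else 0
k=(abs(y-.16)<.03)&(z>.066)&(z<.075)&(x<.5)
if k.any(): print('post',p[k].min(0),p[k].max(0))
E
python3 plan.py 5 10 15 20 25 30 35 40
```

```text
t: 11.38
position: [0.6061, 0.0995, 0.0657]
tcp_rot: [0.0, 0.433, 0.901, 0.0]
wrist_force: [0.5, -0.3, -2.2]
grip_width: 0.0098
grasp_force: 25.0
0.4575 89 [0.4586 0.1402 0.0545] 0.13826417325729556 0.14296168334070378 0.061754329225870624
0.4725 6 [0.474  0.1542 0.0505] 0.15395061069593086 0.15459994459930151 0.051864347481696466
0.4775 74 [0.478  0.1554 0.0524] 0.15354919328583141 0.15813182338957216 0.05457270466385558
0.4825 177 [0.4828 0.1572 0.0533] 0.153487741742916 0.16209062292022783 0.05549738236131796
0.4875 247 [0.4873 0.1591 0.0534] 0.1531392659554716 0.16497680398490158 0.05598602850045242
0.4925 298 [0.4936 0.1566 0.06  ] 0.14578927498389477 0.16843572986057317 0.0638295018073177
0.4975 681 [0.4976 0.159  0.0601] 0.14517369252837464 0.17193306400349515 0.0663949297676523
0.5025 937 [0.5027 0.159  0.0577] 0.1451118523611927 0.17186102904130804 0.06704621625519855
0.5075 283 [0.5075 0.1585 0.0532] 0.15230874167461306 0.16420051356033408 0.056457688891869307
0.5125 280 [0.5125 0.1582 0.0532] 0.15218156783240008 0.16402864413619997 0.055649954779966926
0.5175 270 [0.5175 0
[... 1303 characters left out ...]
 of 0.28300000000000003 F [ 0.2436 -1.2702  1.8719] T [ 0.0386 -0.0195 -0.0233] p [0.6061 0.0994 0.0656] lat err -2.5370269321352215e-06
5 row [ 0.005 -0.     0.   ] rz -0.004 yaw 128.9 c [0.603  0.1033]
10 row [ 0.01   -0.0001  0.    ] rz -0.013 yaw 129.4 c [0.5998 0.1072]
15 row [ 0.0155 -0.0002  0.    ] rz -0.024 yaw 130.1 c [0.5963 0.1114]
20 row [ 0.02   -0.0003  0.    ] rz -0.036 yaw 130.7 c [0.5933 0.1149]
25 row [ 0.025  -0.0005  0.    ] rz -0.051 yaw 131.6 c [0.59   0.1186]
30 row [ 0.03   -0.0008  0.    ] rz -0.069 yaw 132.6 c [0.5867 0.1224]
35 row [ 0.035  -0.0012  0.    ] rz -0.089 yaw 133.8 c [0.5833 0.126 ]
40 row [ 0.0402 -0.0017  0.    ] rz -0.113 yaw 135.2 c [0.5796 0.1297]
```

View pics/w4.png

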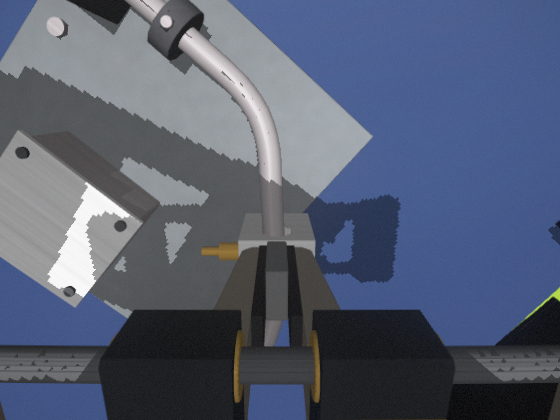

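The rod passes cleanly through the carriage. The collar is at (175,25), with its face at x ≈ 0.505, and the bend ahead is clearly visible. I'll refine the curve with this view.

```bash
python3 - <<'E'
s=open('plan.py').read()
i=s.index("    P=np.r_[P,[[.52");j=s.index("    return P\n")
s=s[:i]+"""    P=P[(P[:,0]>.59)]; q=np.load('pics/w4rod.npy')
    P=np.r_[P,q]
"""+s[j:]
open('plan.py','w').write(s)
from rod import *
p=cloud('w4'); p=p[(p[:,2]>.0495)&(p[:,2]<.058)&(p[:,0]>.5065)&(p[:,0]<.6)&(p[:,1]>.11)&(p[:,1]<.17)]
p=p[~((p[:,0]<.55)&(p[:,1]<.14))]
t=np.degrees(np.arctan2(p[:,1]-.08,p[:,0]-.52)); o=[]
for a in np.arange(26,98,4):
    b=p[abs(t-a)<2]
    if len(b)>100:
        o.append(b[:,:2].mean(0)); print(a,len(b),o[-1])
o=[x for x in o if x[0]<.586]; u=o[-1]
o+=[u+[-.01,.00042],u+[-.025,.00105],u+[-.045,.0019]]
np.save('pics/w4rod.npy',np.array(o))
E
python3 plan.py 5 10 15 20 25 30 35 40 45 50 55 60 70 80 90
```

```text
26 218 [0.5918 0.115 ]
30 214 [0.588  0.1193]
34 221 [0.5846 0.1235]
38 223 [0.5807 0.1275]
42 225 [0.5773 0.1316]
46 230 [0.5737 0.1356]
50 239 [0.57   0.1396]
54 246 [0.5661 0.1434]
58 256 [0.5618 0.1469]
62 259 [0.5572 0.1499]
66 273 [0.5523 0.1526]
70 269 [0.5472 0.1546]
74 279 [0.5417 0.1559]
78 279 [0.5364 0.1569]
82 288 [0.5309 0.1576]
86 294 [0.5255 0.1577]
90 301 [0.52   0.1581]
94 293 [0.5145 0.1583]
s 0.12 of 0.2795 F [ 0.2436 -1.2702  1.8719] T [ 0.0386 -0.0195 -0.0233] p [0.6061 0.0994 0.0656] lat err 0.00017526819768990046
5 row [0.0046 0.0001 0.    ] rz -0.024 yaw 130.1 c [0.6032 0.1031]
10 row [ 0.0096 -0.0001  0.    ] rz -0.034 yaw 130.6 c [0.6001 0.1068]
15 row [ 0.015  -0.0003  0.    ] rz -0.044 yaw 131.2 c [0.5965 0.1109]
20 row [ 0.0194 -0.0005  0.    ] rz -0.052 yaw 131.7 c [0.5936 0.1143]
25 row [ 0.0243 -0.0008  0.    ] rz -0.062 yaw 132.2 c [0.5903 0.1179]
30 row [ 0.0293 -0.0011  0.    ] rz -0.071 yaw 132.7 c [0.5869 0.1216]
35 row [ 0.0342 -0.0015  0.    ] rz -0.08 yaw 133.3 c [0.5835 0.1252]
40 row [ 0.0394 -0.0019  0.    ] rz -0.09 yaw 133.8 c [0.5799 0.129 ]
45 row [ 0.0442 -0.0024  0.    ] rz -0.101 yaw 134.4 c [0.5766 0.1324]
50 row [ 0.0492 -0.0029  0.    ] rz -0.118 yaw 135.5 c [0.573 0.136]
55 row [ 0.0542 -0.0036  0.    ] rz -0.147 yaw 137.1 c [0.5694 0.1395]
60 row [ 0.0592 -0.0044  0.    ] rz -0.192 yaw 139.7 c [0.5656 0.1429]
70 row [ 0.069 -0.007  0.   ] rz -0.341 yaw 148.2 c [0.5574 0.1489]
80 row [ 0.0781 -0.0112  0.    ] rz -0.528 yaw 158.9 c [0.5485 0.1533]
90 row [ 0.0857 -0.0165  0.    ] rz -0.674 yaw 167.3 c [0.5397 0.156 ]
```

Scaled: 0.0442 m / 0.75 = 0.0589, 0.04 m / 0.75 = 0.0533, -0.101 rad / 2 = -0.0505.

```bash
python3 -m pendant '[{"finger_gap": 0, "d": [0.0067, 0, 0], "rot": [0, 0, -0.01]}, {"finger_gap": 0, "d": [0.0133, -0.0001, 0], "rot": [0, 0, -0.0165]}, {"finger_gap": 0, "d": [0.02, -0.0004, 0], "rot": [0, 0, -0.022]}, {"finger_gap": 0, "d": [0.0267, -0.0007, 0], "rot": [0, 0, -0.0265]}, {"finger_gap": 0, "d": [0.0333, -0.0011, 0], "rot": [0, 0, -0.0315]}, {"finger_gap": 0, "d": [0.04, -0.0015, 0], "rot": [0, 0, -0.036]}, {"finger_gap": 0, "d": [0.0467, -0.002, 0], "rot": [0, 0, -0.0405]}, {"finger_gap": 0, "d": [0.0533, -0.0027, 0], "rot": [0, 0, -0.0455]}, {"finger_gap": 0, "d": [0.0589, -0.0032, 0], "rot": [0, 0, -0.0505]}, {"finger_gap": 0, "d": [0.0589, -0.0032, 0], "rot": [0, 0, -0.0505]}]'; python3 plan.py 5 10 15 20 25 30 35
```

```text
t: 12.68
position: [0.5763, 0.1327, 0.0657]
tcp_rot: [-0.0, 0.387, 0.922, -0.0]
wrist_force: [0.3, 0.1, -2.9]
grip_width: 0.0096
grasp_force: 25.0
s 0.165 of 0.2795 F [-0.1992  0.2766  2.8877] T [-0.0075 -0.0111 -0.0198] p [0.5763 0.1327 0.0657] lat err 4.967947684386298e-05
5 row [0.0051 0.     0.0001] rz -0.019 yaw 135.6 c [0.5727 0.1364]
10 row [ 0.0102 -0.0002  0.0001] rz -0.049 yaw 137.3 c [0.569  0.1399]
15 row [ 0.0147 -0.0005  0.0001] rz -0.09 yaw 139.7 c [0.5656 0.1429]
20 row [ 0.0197 -0.0011  0.0001] rz -0.155 yaw 143.4 c [0.5617 0.146 ]
25 row [ 0.0247 -0.0021  0.0001] rz -0.24 yaw 148.2 c [0.5574 0.1489]
30 row [ 0.0294 -0.0034  0.0001] rz -0.331 yaw 153.4 c [0.5532 0.1513]
35 row [ 0.0341 -0.0053  0.0001] rz -0.426 yaw 158.9 c [0.5485 0.1533]
```

Scaled: 0.0247 m / 0.75 = 0.0329, 0.0197 m / 0.75 = 0.0263, -0.24 rad / 2 = -0.12.

```bash
python3 -m pendant '[{"finger_gap": 0, "d": [0.0067, 0, 0], "rot": [0, 0, -0.01]}, {"finger_gap": 0, "d": [0.0133, -0.0003, 0], "rot": [0, 0, -0.025]}, {"finger_gap": 0, "d": [0.0196, -0.0007, 0], "rot": [0, 0, -0.045]}, {"finger_gap": 0, "d": [0.0263, -0.0015, 0], "rot": [0, 0, -0.0775]}, {"finger_gap": 0, "d": [0.0329, -0.0028, 0], "rot": [0, 0, -0.12]}, {"finger_gap": 0, "d": [0.0329, -0.0028, 0], "rot": [0, 0, -0.12]}]'; python3 plan.py 4 8 12 16 20 24 28 32 36
```

```text
t: 13.42
position: [0.5573, 0.1489, 0.0656]
tcp_rot: [-0.0, 0.273, 0.962, -0.0]
wrist_force: [0.1, -0.9, -3.3]
grip_width: 0.0099
grasp_force: 25.0
s 0.19 of 0.2795 F [-0.5243 -0.6808  3.3106] T [-0.0257 -0.0151  0.0561] p [0.5573 0.1489 0.0656] lat err 7.120861039021426e-05
4 row [ 0.0038 -0.0001  0.    ] rz -0.071 yaw 152.4 c [0.554  0.1509]
8 row [ 0.0079 -0.0005  0.    ] rz -0.15 yaw 156.8 c [0.5503 0.1526]
12 row [ 0.0117 -0.0012  0.    ] rz -0.22 yaw 160.9 c [0.5467 0.154 ]
16 row [ 0.0154 -0.0022  0.    ] rz -0.283 yaw 164.5 c [0.543  0.1552]
20 row [ 0.0187 -0.0033  0.    ] rz -0.332 yaw 167.3 c [0.5397 0.156 ]
24 row [ 0.0224 -0.0046  0.    ] rz -0.381 yaw 170.1 c [0.5358 0.1568]
28 row [ 0.026  -0.0062  0.    ] rz -0.422 yaw 172.5 c [0.5319 0.1574]
32 row [ 0.0299 -0.008   0.    ] rz -0.46 yaw 174.6 c [0.5277 0.1578]
36 row [ 0.0334 -0.0098  0.    ] rz -0.489 yaw 176.3 c [0.5237 0.1582]
```

Scaled: 0.026 m / 0.75 = 0.0347, 0.0224 m / 0.75 = 0.0299, -0.422 rad / 2 = -0.211.

```bash
python3 -m pendant '[{"finger_gap": 0, "d": [0.0051, -0.0001, 0], "rot": [0, 0, -0.0355]}, {"finger_gap": 0, "d": [0.0105, -0.0007, 0], "rot": [0, 0, -0.075]}, {"finger_gap": 0, "d": [0.0156, -0.0016, 0], "rot": [0, 0, -0.11]}, {"finger_gap": 0, "d": [0.0205, -0.0029, 0], "rot": [0, 0, -0.1415]}, {"finger_gap": 0, "d": [0.0249, -0.0044, 0], "rot": [0, 0, -0.166]}, {"finger_gap": 0, "d": [0.0299, -0.0061, 0], "rot": [0, 0, -0.1905]}, {"finger_gap": 0, "d": [0.0347, -0.0083, 0], "rot": [0, 0, -0.211]}, {"finger_gap": 0, "d": [0.0347, -0.0083, 0], "rot": [0, 0, -0.211]}]'; python3 plan.py 4 8 12 16 20
```

```text
t: 14.42
position: [0.5322, 0.1571, 0.0657]
tcp_rot: [-0.0, 0.067, 0.998, -0.0]
wrist_force: [-0.2, 0.3, -2.3]
grip_width: 0.0099
grasp_force: 25.0
s 0.2175 of 0.2795 F [0.2476 0.3041 2.272 ] T [-0.0457  0.0094 -0.0024] p [0.5322 0.1571 0.0657] lat err 0.00025855738960090294
4 row [0.0041 0.0002 0.0001] rz -0.036 yaw 174.4 c [0.5282 0.1578]
8 row [ 0.0081 -0.      0.0001] rz -0.066 yaw 176.1 c [0.5242 0.1581]
12 row [ 0.0124 -0.0004  0.0001] rz -0.091 yaw 177.5 c [0.5199 0.1584]
16 row [ 0.0159 -0.0007  0.0001] rz -0.107 yaw 178.5 c [0.5163 0.1585]
20 row [ 0.02   -0.0012  0.0001] rz -0.121 yaw 179.2 c [0.5123 0.1586]
```

Scaled: 0.0125 m / 0.75 = 0.0167, 0.011 m / 0.75 = 0.0147, -0.093 rad / 2 = -0.0465.

```bash
python3 -m pendant '[{"finger_gap": 0, "d": [0.0053, 0.0003, 0], "rot": [0, 0, -0.018]}, {"finger_gap": 0, "d": [0.0107, 0, 0], "rot": [0, 0, -0.033]}, {"finger_gap": 0, "d": [0.0147, -0.0003, 0], "rot": [0, 0, -0.0425]}, {"finger_gap": 0, "d": [0.0167, -0.0004, 0], "rot": [0, 0, -0.0465]}, {"finger_gap": 0, "d": [0.0167, -0.0004, 0], "rot": [0, 0, -0.0465]}]'; python3 st.py; python3 -m pendant '[{"finger_gap": 0, "d": [0.0007, 0, 0]}, {"finger_gap": 0, "d": [0.0013, 0, 0]}]'; python3 st.py
```

```text
t: 15.05
position: [0.5198, 0.1585, 0.0657]
tcp_rot: [0.0, 0.02, 1.0, 0.0]
wrist_force: [-0.2, 0.4, -3.1]
grip_width: 0.01
grasp_force: 25.0
pos [0.5198 0.1585 0.0657] yaw 87.72 zax [ 0.0001  0.     -1.    ] Ftool [0.1715 0.4105 3.0644] Ttool [-0.0078  0.0329  0.017 ] w 0.009960572916625603
t: 15.3
position: [0.5189, 0.1585, 0.0656]
tcp_rot: [0.0, 0.02, 1.0, -0.0]
wrist_force: [0.3, 0.5, -2.3]
grip_width: 0.0097
grasp_force: 25.0
pos [0.5189 0.1585 0.0656] yaw 87.71 zax [ 0. -0. -1.] Ftool [-0.2604  0.5027  2.2893] Ttool [0.0046 0.0572 0.0363] w 0.009682184069775007
```

Scaled: 0.0009 m / 0.75 = 0.0012, 0.0005 m / 0.75 = 0.0007.

```bash
python3 -m pendant '[{"finger_gap": 0, "d": [0.0007, 0, 0]}, {"finger_gap": 0, "d": [0.0012, 0, 0]}]'; python3 st.py|cut -c1-160; python3 -m pendant '[{"finger_gap": 0, "d": [0.0004, 0, 0]}, {"finger_gap": 0, "d": [0.0008, 0, 0]}]'; python3 st.py
```

```text
t: 15.55
position: [0.518, 0.1585, 0.0656]
tcp_rot: [0.0, 0.02, 1.0, 0.0]
wrist_force: [-0.7, 0.3, -3.3]
grip_width: 0.0096
grasp_force: 25.0
pos [0.518  0.1585 0.0656] yaw 87.71 zax [ 0.  0. -1.] Ftool [0.7385 0.2447 3.2763] Ttool [-0.0278 -0.0902  0.0366] w 0.009577776948242122
t: 15.8
position: [0.5174, 0.1586, 0.0656]
tcp_rot: [-0.0, 0.02, 1.0, -0.0]
wrist_force: [-0.1, -0.0, -2.8]
grip_width: 0.0093
grasp_force: 25.0
pos [0.5174 0.1586 0.0656] yaw 87.72 zax [-0. -0. -1.] Ftool [ 0.0664 -0.0239  2.7988] Ttool [-0.0349 -0.0371  0.0083] w 0.009344483216432073
```

Scaled: 0.0006 m / 0.75 = 0.0008, 0.0003 m / 0.75 = 0.0004.

```bash
for i in 1; do python3 -m pendant '[{"finger_gap": 0, "d": [0.0004, 0, 0]}, {"finger_gap": 0, "d": [0.0008, 0, 0]}]'|sed -n 2,4p; done; python3 st.py
```

```text
position: [0.5168, 0.1586, 0.0656]
tcp_rot: [0.0, 0.02, 1.0, 0.0]
wrist_force: [-0.6, 0.4, -2.8]
pos [0.5168 0.1586 0.0656] yaw 87.72 zax [ 0.  0. -1.] Ftool [0.5763 0.3353 2.7862] Ttool [-0.0507  0.0015  0.0479] w 0.009910293716059436
```

Scaled: 0.0004 m / 0.75 = 0.0005, 0.0002 m / 0.75 = 0.0003.

```bash
python3 -m pendant '[{"finger_gap": 0, "d": [0.0003, 0, 0]}, {"finger_gap": 0, "d": [0.0005, 0, 0]}]'|sed -n 2,4p;  python3 st.py
```

```text
position: [0.5164, 0.1586, 0.0656]
tcp_rot: [0.0, 0.02, 1.0, -0.0]
wrist_force: [-0.7, -0.0, -1.4]
pos [0.5164 0.1586 0.0656] yaw 87.72 zax [ 0. -0. -1.] Ftool [ 0.6542 -0.064   1.4432] Ttool [-0.0183  0.0183 -0.0039] w 0.009964936230568992
```

Scaled: 0.0004 m / 0.75 = 0.0005, 0.0002 m / 0.75 = 0.0003.

```bash
python3 -m pendant '[{"finger_gap": 0, "d": [0.0003, 0, 0]}, {"finger_gap": 0, "d": [0.0005, 0, 0]}]'|sed -n 2,4p;  python3 st.py
```

```text
position: [0.516, 0.1586, 0.0656]
tcp_rot: [-0.0, 0.02, 1.0, -0.0]
wrist_force: [0.1, -0.1, -2.7]
pos [0.516  0.1586 0.0656] yaw 87.72 zax [-0. -0. -1.] Ftool [-0.1521 -0.1032  2.6975] Ttool [-0.036  -0.0334 -0.0548] w 0.009856955409307314
```

Scaled: 0.0004 m / 0.75 = 0.0005, 0.0002 m / 0.75 = 0.0003.

```bash
python3 -m pendant '[{"finger_gap": 0, "d": [0.0003, 0, 0]}, {"finger_gap": 0, "d": [0.0005, 0, 0]}]'|sed -n 2,4p;  python3 st.py
```

```text
position: [0.5156, 0.1586, 0.0656]
tcp_rot: [0.0, 0.02, 1.0, 0.0]
wrist_force: [0.2, -0.8, -2.2]
pos [0.5156 0.1586 0.0656] yaw 87.72 zax [ 0.  0. -1.] Ftool [-0.2713 -0.7939  2.2385] Ttool [-0.0396 -0.0207 -0.0411] w 0.009900151472235141
```

Scaled: 0.0004 m / 0.75 = 0.0005, 0.0002 m / 0.75 = 0.0003.

```bash
python3 -m pendant '[{"finger_gap": 0, "d": [0.0003, 0, 0]}, {"finger_gap": 0, "d": [0.0005, 0, 0]}]'|sed -n 2,4p;  python3 st.py
```

```text
position: [0.5152, 0.1586, 0.0656]
tcp_rot: [-0.0, 0.02, 1.0, -0.0]
wrist_force: [0.1, -0.5, -1.1]
pos [0.5152 0.1586 0.0656] yaw 87.72 zax [-0. -0. -1.] Ftool [-0.0733 -0.5088  1.1125] Ttool [ 0.0445 -0.0274 -0.0207] w 0.009912076402617955
```

```bash
python3 - <<'E'
from rod import *
s=arm.get_state();r=rmat(s['tcp_rot']);snap('wrist','w5')
q=(cloud('w5')-s['position'])@r
k=(abs(q[:,1])<.02)&(abs(q[:,0]-.012)<.004)&(q[:,2]>.008)&(q[:,2]<.03);b=q[k];print('front',len(b),np.percentile(b[:,0],[5,25,50,75,95]))
k=(abs(q[:,1])<.014)&(q[:,0]>.005)&(q[:,0]<.05)&(abs(q[:,2]-.005)<.0045);b=q[k]
h,e=np.histogram(b[:,0],np.arange(.005,.04,.001));
for a,c in zip(e,h): print(round(a,3),c,q[k&(q[:,0]>=a)&(q[:,0]<a+.001)][:,2].mean() if c else '')
p=cv2.imread('pics/w5.png');cv2.imwrite('pics/c5.png',cv2.resize(p[150:270,200:350],None,fx=5,fy=5,interpolation=cv2.INTER_CUBIC))
E
```

```text
front 410 [0.0108 0.011  0.0112 0.0114 0.015 ]
0.005 0 
0.006 1 0.0035935096522850068
0.007 22 0.003509586956062856
0.008 49 0.0035015895393233167
0.009 61 0.003461437768893804
0.01 125 0.004283444167090004
0.011 151 0.004645033398118424
0.012 75 0.005418659624245809
0.013 74 0.00526755449729178
0.014 64 0.005496508610292487
0.015 65 0.004766082991203915
0.016 69 0.004770143409314503
0.017 77 0.004997467829368244
0.018 76 0.0049414564670883735
0.019 77 0.004524905156764835
0.02 82 0.005082537669991097
0.021 78 0.005112873524323285
0.022 93 0.00551158672106635
0.023 118 0.0068385899729370625
0.024 0 
0.025 0 
0.026 0 
0.027 0 
0.028 0 
0.029 0 
0.03 0 
0.031 0 
0.032 0 
0.033 0 
0.034 0 
0.035 0 
0.036 0 
0.037 0 
0.038 0
```

View pics/c5.png

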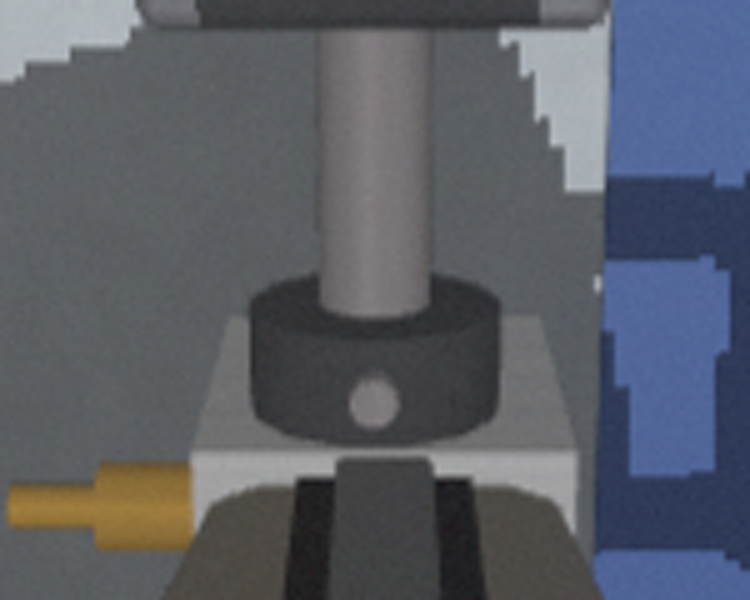

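The collar (crop 250–500, 280–445) sits almost touching the carriage's front face, with a gap of well under 1 mm and no force yet. I'll keep pressing in small steps.

Scaled: 0.0004 m / 0.75 = 0.0005, 0.0002 m / 0.75 = 0.0003.

```bash
python3 -m pendant '[{"finger_gap": 0, "d": [0.0003, 0, 0]}, {"finger_gap": 0, "d": [0.0005, 0, 0]}]'|sed -n 2,2p;  python3 st.py
```

```text
position: [0.515, 0.1587, 0.0657]
pos [0.515  0.1587 0.0657] yaw 87.72 zax [ 0.0004  0.     -1.    ] Ftool [-0.5086  0.0082  1.5743] Ttool [-0.0244 -0.2284 -0.0035] w 0.009791502036714623
```

Scaled: 0.0003 m / 0.75 = 0.0004, 0.0002 m / 0.75 = 0.0003.

```bash
python3 -m pendant '[{"finger_gap": 0, "d": [0.0003, 0, 0]}, {"finger_gap": 0, "d": [0.0004, 0, 0]}]'|sed -n 2,2p;  python3 st.py
```

```text
position: [0.5149, 0.1587, 0.0657]
pos [0.5149 0.1587 0.0657] yaw 87.72 zax [ 0.0008  0.0001 -1.    ] Ftool [-1.7829 -0.1632  3.9531] Ttool [ 0.0851 -0.5058 -0.0126] w 0.009929582015811986
```

Scaled: 0.0003 m / 0.75 = 0.0004, 0.0002 m / 0.75 = 0.0003.

```bash
python3 -m pendant '[{"finger_gap": 0, "d": [0.0003, 0, 0]}, {"finger_gap": 0, "d": [0.0004, 0, 0]}]'|sed -n 2,2p;  python3 st.py
```

```text
position: [0.5148, 0.1587, 0.0658]
pos [0.5148 0.1587 0.0658] yaw 87.72 zax [ 0.0012  0.0001 -1.    ] Ftool [-3.7239  0.0652  4.7077] Ttool [ 0.1457 -0.9172 -0.0389] w 0.009705117720243938
```

Scaled: 0.0002 m / 0.75 = 0.0003.

```bash
python3 -m pendant '[{"finger_gap": 0, "d": [0.0003, 0, 0]}, {"finger_gap": 0, "d": [0.0003, 0, 0]}]'|sed -n 2,2p;  python3 st.py
```

```text
position: [0.5148, 0.1587, 0.0658]
pos [0.5148 0.1587 0.0658] yaw 87.73 zax [ 0.0017  0.0002 -1.    ] Ftool [-5.7304 -0.4882  4.9416] Ttool [ 0.1585 -1.0434 -0.0248] w 0.010116632789640525
```

```bash
python3 -m pendant '[{"finger_gap": 0}, {"finger_gap": 0}, {"finger_gap": 0}, {"finger_gap": 0}]'|sed -n 2,2p;  python3 st.py
```

```text
position: [0.5148, 0.1587, 0.0658]
pos [0.5148 0.1587 0.0658] yaw 87.73 zax [ 0.0016  0.0002 -1.    ] Ftool [-5.145  -1.4674  4.5316] Ttool [ 0.1216 -1.1697 -0.0339] w 0.01026949245920554
```

Scaled: 0.0016 m / 0.75 = 0.0021, -0.0006 m / 0.75 = -0.0008.

```bash
python3 -m pendant '[{"finger_gap": 0, "d": [-0.0008, 0, 0]}, {"finger_gap": 0, "d": [-0.0008, 0, 0.0011]}, {"finger_gap": 0, "d": [-0.0008, 0, 0.0021]}, {"finger_gap": 0, "d": [-0.0008, 0, 0.0021]}]'|sed -n 2,2p;  python3 st.py
```

```text
position: [0.5149, 0.1588, 0.0642]
pos [0.5149 0.1588 0.0642] yaw 87.72 zax [ 0.0007  0.0003 -1.    ] Ftool [-4.1774  0.5042  1.4008] Ttool [-0.0936 -0.7952 -0.0601] w 0.01010509828645974
```

Scaled: -0.0005 m / 0.75 = -0.0007.

```bash
python3 -m pendant '[{"finger_gap": 0, "d": [-0.0007, 0, 0]}, {"finger_gap": 0, "d": [-0.0007, 0, 0]}]'|sed -n 2,2p;  python3 st.py
```

```text
position: [0.5149, 0.1587, 0.064]
pos [0.5149 0.1587 0.064 ] yaw 87.72 zax [-0.0003  0.     -1.    ] Ftool [-3.3613  0.1821  1.3411] Ttool [-0.2178 -0.5534 -0.0307] w 0.010089433634191814
```

Near relaxed. Release gently and rise.

Scaled: -0.12 m / 0.75 = -0.16, -0.06 m / 0.75 = -0.08.

```bash
python3 -m pendant '[{"finger_gap": 0.011, "d": [-0.0004, 0, 0]}, {"finger_gap": 0.016, "d": [-0.0004, 0, 0]}, {"finger_gap": 0.03, "d": [-0.0004, 0, 0]}, {"finger_gap": 0.04, "d": [-0.0004, 0, 0]}, {"finger_gap": 0.04, "d": [-0.0004, 0, 0]}, {"finger_gap": 0.04, "d": [-0.0004, 0, -0.0267]}, {"finger_gap": 0.04, "d": [-0.0004, 0, -0.08]}, {"finger_gap": 0.04, "d": [-0.0004, 0, -0.16]}, {"finger_gap": 0.04, "d": [-0.0004, 0, -0.16]}]' 5
python3 - <<'E'
from rod import *
s=arm.get_state();r=rmat(s['tcp_rot']);print(s['wrist_force']);p,d,m=snap('wrist','w6')
p=cloud('w6');k=(abs(p[:,0]-.515)<.03)&(abs(p[:,1]-.159)<.03)
for lo,hi,n in((.09,.1,'fin'),(.0555,.0615,'blk/collar'),(.0625,.068,'screw')):
    b=p[k&(p[:,2]>lo)&(p[:,2]<hi)]; 
    if len(b)>3: print(n,len(b),b.mean(0),cv2.minAreaRect((b[:,:2]*1000).astype(np.float32)))
E
```

```text
t: 20.48
position: [0.5182, 0.1595, 0.1885]
tcp_rot: [0.004, 0.02, 1.0, 0.001]
wrist_force: [-0.3, 0.1, 0.1]
grip_width: 0.04
grasp_force: 0.0
[-0.2831  0.1252  0.1095]
fin 413 [0.515  0.1594 0.0961] ((515.6348876953125, 159.3458251953125), (9.245662689208984, 24.09502410888672), 87.73645782470703)
blk/collar 1201 [0.5108 0.1593 0.0599] ((513.9886474609375, 159.31320190429688), (46.007232666015625, 45.97475051879883), 48.91242980957031)
screw 61 [0.4995 0.1588 0.0646] ((498.6671142578125, 159.25595092773438), (11.139853477478027, 9.22715950012207), 1.2807955741882324)
```

View pics/w6.png

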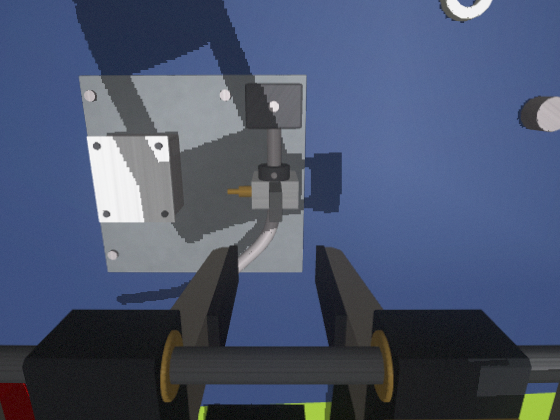

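The carriage hangs on the rod at (275,190), square against the collar at (273,172), with its probe on the inside at (240,190). The fingers are clear, so I'm handing in.

```bash
python3 -c "
from workcell import arm
print(arm.close_job())"
```

```text
the job is handed in; nothing more can be done
None
```

The carriage is threaded on the rod with its probe to the inside, was pressed against the stop collar at about 5 N, and is released and hanging there. The last picture shows it square against the collar; the job was handed in at about 20.5 s, and no verdict was printed.

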